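Snap a fresh label roll between the spring clips of the label dispenser

TASK

Load the label dispenser: take the label roll with the green spindle from the rack and press it straight down between the dispenser's two steel spring clips until both clips have snapped over the spindle's ends and the spindle rests fully home in both fork slots, then let go. Press gently, by feel: a push of 15 newtons is enough, and the dispenser breaks at 30 newtons, the clips' own squeeze included. Leave the orange roll and the two bottles where they are.

Things in the scene. Friction and masses are not known exactly. Their poses are not given: they have to be found in the camera images.
- green_roll: Roll to load: white label roll, 50 mm diameter, 40 mm wide, green stripe; green spindle (18 mm diameter) sticks out 16 mm each end, 72 mm tip to tip, last 4 mm chamfered to 6 mm. 0.17-0.35 kg. Origin at its centre; y = spindle axis (ends alike), x and z across, may be rolled about y. Starts level, axis 47 mm above the table. Grip from above across the diameter.
- orange_roll: Bystander: the same roll with orange stripe and spindle, in the other bay of the rack (which is which varies). Origin and axes as for the green roll.
- rack: Fixed grey rack, base 85 x 215 x 8 mm; origin under its centre, z up. Two level steel rods along its y, 14 mm either side of the middle, tops 26 mm high, carry the rolls, spindles along the rack's y, bays centred about 50 mm either side of the middle. Dividers 40 mm wide, 30 mm high at the middle and both ends.
- dispenser: Fixed label dispenser: blue base 170 (x) x 130 (y) x 12 mm, origin under its centre, z up; low wall and tear bar, tops 35 mm high, 70 to 84 mm out on its -x side. The roll goes above the origin, spindle along the dispenser's y. On the base a stiff carriage with two fork plates and two spring clips, pre-set at any height in a 28 mm range that is not reported.
- fork_mid (a point): Point on the dispenser, midway between the forks, 68 mm above its origin (axes as the dispenser's). The spindle's axis when home lies within 14 mm above or below it, by the carriage's setting. White forks stand 25 to 29 mm from it along y, each with an upright slot 22 mm wide, flared mouth, hard bottom, for the spindle's shanks; clips outside them.
- clip_left (a joint): Spring clip at the +y fork: upright steel leaf 20 mm wide, hinged at its foot, 8 mm bead near its top, centre 9 mm above the home axis; flared lip above, to 25 mm above it. Rad, 0 at rest, grows outward; bead 43 mm from hinge. Beads are 64 mm apart at rest: the spindle must spread each 4 mm (0.1 rad). With the spindle home and centred both read 0 to 0.02.
- roll_sensor (a joint): Red plunger, 14 mm in diameter, on the carriage midway between the forks, under the roll; a weak spring holds it up (about 1 N). Metres, 0 up, grows as the roll presses it down: about 0.005 with the roll fully home.
- clip_right (a joint): The same clip on the -y side. Touch begins 17 to 19 mm above home; the push grows to 8 to 15 N in all, drops as the flat ends slide past the beads (about 12 to 5 mm above home), then the clips close over the ends, down to the hard stop at home.
- green_bottle: Bystander: loose clear infusion bottle with a green cap, 64 mm in diameter, 190 mm high, 0.5 kg. Origin under its centre.
- orange_bottle: Bystander: the same bottle with an orange cap.
Things that resemble listed ones, but are neither listed nor needed, are in the scene too. Leave any turquoise look-alike of the green_roll alone.

How it is judged:
At the end, for the whole second after the job is handed in: The green roll lies still, released, centred in the dispenser (4 mm in its x and y), spindle along its y (0.07 rad) and home in the slots (roll sensor pressed past 3.5 mm, axis 50 to 86 mm above its origin), both clips sprung back over the ends (under 0.055 rad) (x of green_roll in the frame of dispenser between -0.004 and 0.004 m and y of green_roll in the frame of dispenser between -0.004 and 0.004 m and z of green_roll in the frame of dispenser between 0.05 and 0.086 m and value of joint roll_sensor above 0.0035 m and angle between the y axis of green_roll and the y axis of dispenser, either way round below 0.07 rad and value of joint each of clip_left, clip_right below 0.055 rad and linear speed of green_roll below 0.02 m/s); the robot touches nothing.
It fails at once if the dispenser is loaded with more than 30 N (all contacts together) (contact force between anything else and dispenser above 30 N).
It fails at once if the orange roll is disturbed (over 15 mm) (distance of orange_roll from where it was at the start of the episode above 0.015 m).
It fails at once if a bottle is moved over 20 mm (distance of any of green_bottle, orange_bottle from where it was at the start of the episode above 0.02 m).
It also fails if it takes over 53 s, if anything falls off the work surface, if the arm or the gripper's body presses on something with over 40 N, if the wrist force passes 120 N, or if a joint passes its speed limit or range.

ROBOT

A 7-joint arm with a two-finger parallel gripper is mounted at the origin on the work surface. World frame = base frame: x ahead of the robot, y to its left, z up, the work surface at z = 0. Lengths are in m, angles in rad, forces in N, time in s.
With the tool pointing down it reaches from about 0.4 to 0.85 m from the base axis. Payload 10.4 kg.
Tool frame: the origin (TCP) lies between the finger pads; the fingertips stand 11 mm ahead of it and the grasp point (between the pads) lies 8 mm behind it; z points along the fingers, y is the direction in which the jaws open and shut (so a half turn about z gives the same grasp; the last joint's range is limited). The gripper opens to 85 mm and grips with 20 to 120 N. Pads are 22 mm wide; open, the fingers measure 114 mm over their backs; the gripper's body (76 mm by 85 mm) begins 54 mm behind the grasp point. The pads swing forward as they close: fully open they stand 13 mm farther back than shut.
Start: joints at [1.251, 0.332, -0.065, 1.46, 0.022, 1.35, -0.088], TCP at [0.183, -0.598, 0.242] pointing down, gripper open.
Joint ranges: [-2.6, 2.6], [-0.5, 2.12], [-1.47, 1.34], [0.16, 2.42], [-1.27, 4.41], [0.06, 2.06], [-2.6, 2.6]. Speed limits (rad/s): [2.22, 2.22, 2.79, 2.79, 3.14, 3.14, 3.14].

INTERFACE

Orientations are given as a rotation vector (axis times angle).
In Python, from station import * gives the robot as it stands. The module is installed in compiled form; this text tells all that it offers.
- The arm moves only by the tool drive_tool, never from a script. Its argument "rows" is one flat list of numbers, 7 for each row, row after row: the shift along the tool's x, y, z in m, then the turn, a rotation vector about the tool's x, y, z in rad, then the opening, from 0 (shut) to 1 (fully open). A call has 1 to 8 rows; each row is the pose to reach, as a shift and turn from the pose commanded when the call began, along the tool's axes at that moment; what a row does not reach only later rows make up. A row lasts 1/8 s, in which the tool goes at most 62.5 mm and 10.7 degrees, less where a joint would pass 70% of its speed; a pose out of reach is approached as far as the arm can. A call with a gripper value outside its range is refused whole. The fingers move at their own pace and stop on an object; "grip_force" is the grip in N (left out, the last holds). Time passes only in rows, so rows that repeat a pose let the fingers close. It gives the time, the measured TCP pose, the force and the opening at its end, in the units of the state.
- sense(): the state, without advancing time (a new reading comes with each control period).
- snapshot(name): name is "side" or "top" or "wrist"; returns a dict with "img" (480x640x3 uint8, red, green, blue), "range_z" (480x640 float32, m along the optical axis (not along the pixel's ray), 0 where there is no reading), "mtx" (3x3 intrinsics, pixels), "rvec" (rotation vector, rad) and "tvec" (3), from world to camera coordinates, as OpenCV has them; the wrist camera has in their place "hand_eye" (4x4, takes a point from camera to tool coordinates, whose origin is the TCP and whose axes are the flange's). Camera axes: x right, y down, z forward; pixel columns grow to the right and rows downward; lengths in m; the calibration is good to about 2 mm. A picture is of the moment at which its call begins: read the wrist's pose just before it.
- finish_job(): hands the job in, once; it reports no verdict.
The state is a dict: "clock": time; "qpos": joint angles; "joint_velocities": joint speeds; "joint_torque": joint torques, N m; "tcp_pos": TCP position; "eef_rot": TCP orientation; "contact_force": force on the tool from outside, world axes, zero at the start; "torque": the same for the moment, N m; "opening": opening from 0.0 (shut) to 1.0 (fully open).
Only numpy, scipy, OpenCV 4.12 (cv2) and the standard library are available. Lean on these libraries where they do the work, as an engineer would, in place of code of your own. Each camera call takes 0.05 s, during which the arm holds its last target.

## Working session

There is one attempt and no reset: what is moved stays moved. The work goes in short steps, Python scripts to look and compute and a tool call to move; the robot and the scene stay as the last step left them, time stands still between calls to the robot, and variables do not carry over. Pictures are saved under pics/ and viewed, and the job is handed in when it is done.

Besides the shell and the picture viewer there is one more tool, called after ">>>" by a JSON object that holds its "api" and its "payload", one argument or row to a line. drive_tool: Moves the arm, as the interface text tells. Its arguments: {"type":"object","properties":{"rows":{"type":"array"},"grip_force":{"type":"number"}},"required":["rows"]}

```bash
mkdir -p pics; python3 - <<'E'
from station import *
import cv2, numpy as np, pickle
s=sense(); print({k:np.round(v,3) for k,v in s.items()})
for n in ["side","top","wrist"]:
    d=snapshot(n); pickle.dump(d,open(f"{n}0.pkl","wb")); cv2.imwrite(f"pics/{n}0.png",d["img"][:,:,::-1])
    if n!="wrist": 
        R=cv2.Rodrigues(np.array(d["rvec"]))[0]; print(n,-R.T@np.array(d["tvec"]).ravel(), R[2])
    else: print(np.round(d["hand_eye"],3))
    print(d["mtx"])
E
```

```text
{'clock': np.float64(0.0), 'qpos': array([ 1.251,  0.333, -0.065,  1.461,  0.022,  1.35 , -0.088]), 'joint_velocities': array([-0.   , -0.   , -0.   ,  0.   , -0.001,  0.   ,  0.   ]), 'joint_torque': array([ 1.0000e-03, -6.2544e+01,  5.0000e-02, -3.9161e+01,  1.6000e-02,
        1.0000e-02, -0.0000e+00]), 'tcp_pos': array([ 0.183, -0.597,  0.241]), 'eef_rot': array([-3.106, -0.464,  0.   ]), 'contact_force': array([-0.572,  0.294, -0.438]), 'torque': array([-0.018,  0.001, -0.013]), 'opening': np.float64(0.998)}
side [ 0.28345504 -0.71411043  0.80532081] [ 0.32213415  0.61396868 -0.72060534]
[[596.20047563   0.         309.4831333 ]
 [  0.         596.20047563 242.40799842]
 [  0.           0.           1.        ]]
top [ 0.40978925 -0.09197205  1.12724585] [ 0.17277533 -0.0018102  -0.9849596 ]
[[482.92312434   0.         320.51412027]
 [  0.         482.92312434 238.62087051]
 [  0.           0.           1.        ]]
[[ 0.001 -0.946 -0.323  0.085]
 [ 1.     0.001 -0.001  0.   ]
 [ 0.001 -0.323  0.946 -0.132]
 [ 0.     0.     0.     1.   ]]
[[384.45484163   0.         315.42786361]
 [  0.         384.45484163 241.00634063]
 [  0.           0.           1.        ]]
```

View pics/side0.png

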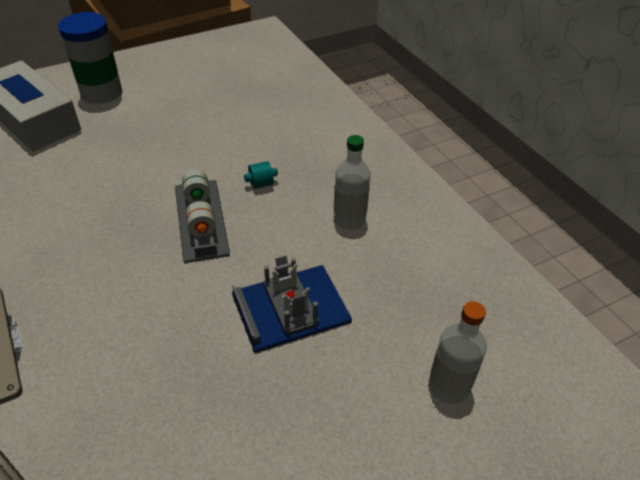

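View pics/top0.png

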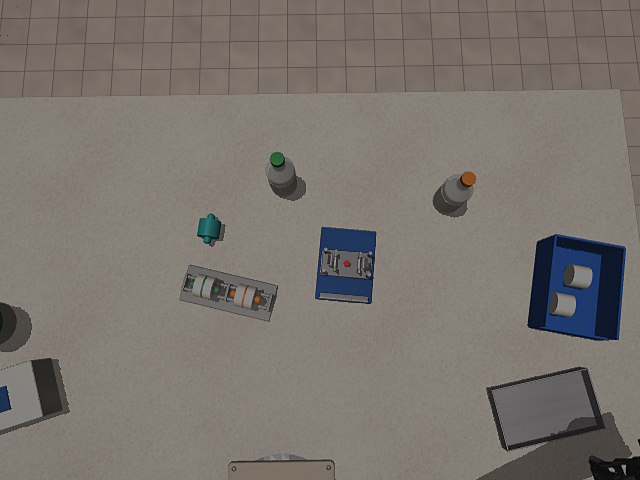

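View pics/wrist0.png

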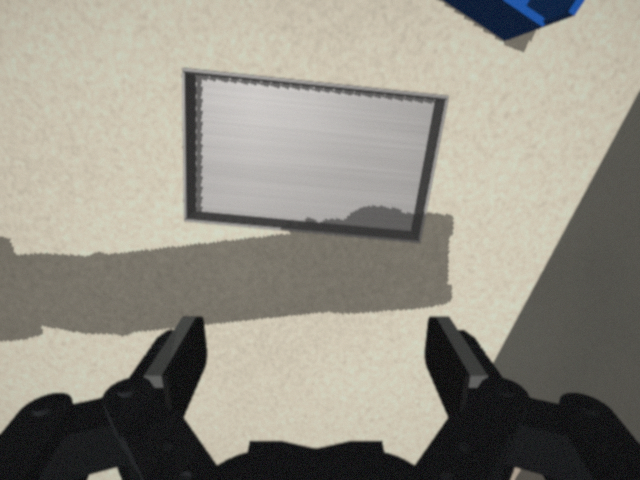

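```bash
cat > h.py <<'E'
import cv2, numpy as np, pickle
from scipy.spatial.transform import Rotation as Ro
def cloud(d, T=None):
    """world points HxWx3; T = world_from_cam"""
    K=np.array(d["mtx"]); z=d["range_z"]; v,u=np.mgrid[:480,:640]
    P=np.stack([(u-K[0,2])/K[0,0]*z,(v-K[1,2])/K[1,1]*z,z],-1)
    if T is None: T=camT(d)
    return P@T[:3,:3].T+T[:3,3]
def camT(d,s=None):
    T=np.eye(4)
    if s is None:
        R=cv2.Rodrigues(np.array(d["rvec"]))[0]; t=np.array(d["tvec"]).ravel()
        T[:3,:3]=R.T; T[:3,3]=-R.T@t; return T
    T[:3,:3]=Ro.from_rotvec(s["eef_rot"]).as_matrix(); T[:3,3]=s["tcp_pos"]
    return T@np.array(d["hand_eye"])
def ray(d,T,u,v,zp):
    K=np.array(d["mtx"]); r=T[:3,:3]@np.array([(u-K[0,2])/K[0,0],(v-K[1,2])/K[1,1],1]); c=T[:3,3]
    return c+r*(zp-c[2])/r[2]
E
python3 - <<'E'
from h import *
d=pickle.load(open("top0.pkl","rb")); im=d["img"]
cv2.imwrite("pics/top0c.png",cv2.resize(im[200:340,160:400,::-1],None,fx=3.3,fy=3.3,interpolation=cv2.INTER_CUBIC))
P=cloud(d); hsv=cv2.cvtColor(im,cv2.COLOR_RGB2HSV)
for n,(u,v) in dict(green=(205,287),orange=(243,296),turq=(208,229),rackL=(190,275),plunger=(347,264),base=(335,285),gb=(278,159),ob=(468,179),table=(300,400)).items(): print(n,im[v,u],hsv[v,u],P[v,u].round(4))
for nm,h0,h1 in [("blue",105,125)]:
    m=((hsv[...,0]>h0)&(hsv[...,0]<h1)&(hsv[...,1]>140)).astype(np.uint8); m[:,:300]=0; m[:,400:]=0
    c=max(cv2.findContours(m,0,2)[0],key=cv2.contourArea); r=cv2.minAreaRect(c); b=cv2.boxPoints(r); print(nm,r)
    T=camT(d); Q=np.array([ray(d,T,*p,0.012) for p in b]); print(Q.round(4), Q.mean(0), np.linalg.norm(np.roll(Q,1,0)-Q,axis=1))
s=pickle.load(open("side0.pkl","rb"))
cv2.imwrite("pics/side0c.png",cv2.resize(s["img"][140:360,150:370,::-1],None,fx=2.7,fy=2.7,interpolation=cv2.INTER_CUBIC))
E
```

```text
green [136 134 137] [140   6 137] [0.4911 0.1594 0.0715]
orange [134  93  48] [ 16 164 134] [0.4705 0.0761 0.0724]
turq [ 40 107 105] [ 89 160 107] [0.625  0.1623 0.0465]
rackL [54 53 53] [ 0  5 54] [0.5228 0.2063 0.0225]
plunger [140  42  40] [  1 182 140] [ 0.5414 -0.1532  0.0399]
base [32 55 92] [109 166  92] [ 0.4963 -0.126   0.0138]
gb [45 97 57] [ 67 137  97] [ 0.7401 -0.0094  0.1878]
ob [134  78  31] [ 14 196 134] [ 0.6912 -0.3912  0.1932]
table [135 131 122] [ 21  25 135] [ 0.2413 -0.0433 -0.0007]
blue ((345.9917907714844, 265.09014892578125), (55.95109176635742, 71.70431518554688), 5.19442892074585)
[[ 0.4666 -0.0793  0.012 ]
 [ 0.6335 -0.0964  0.012 ]
 [ 0.6197 -0.2272  0.012 ]
 [ 0.4534 -0.2068  0.012 ]] [ 0.54331994 -0.15243155  0.012     ] [0.12818359 0.16776297 0.13151647 0.16747515]
```

View pics/top0c.png

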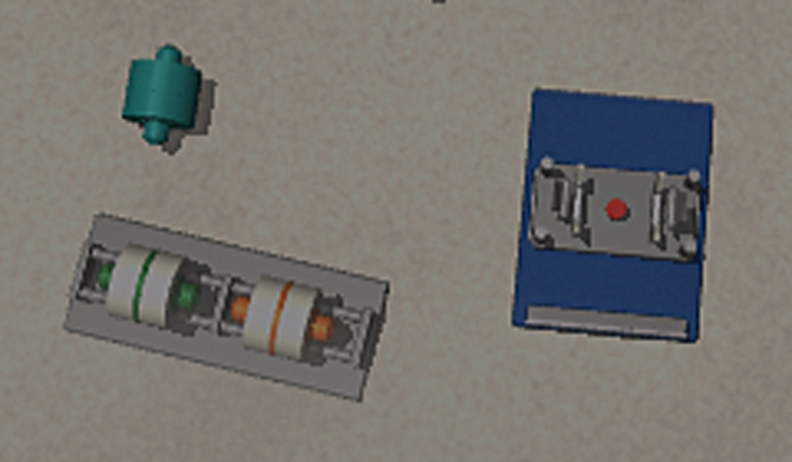

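View pics/side0c.png

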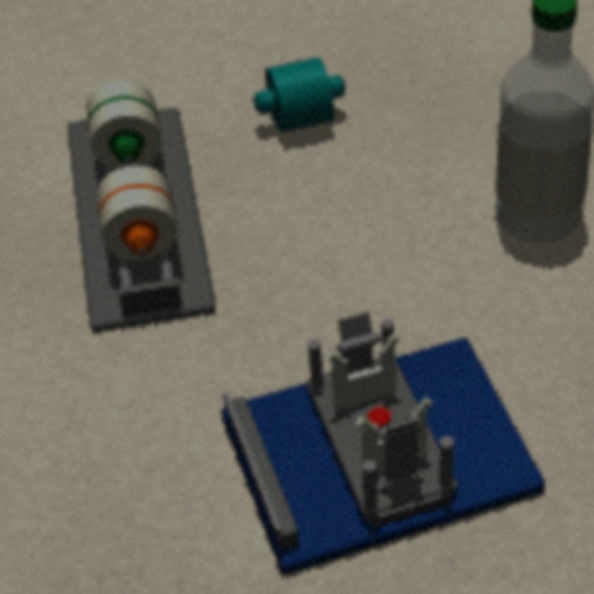

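Candidates, by top-view pixel: the white roll with green stripe and green spindle in the rack (205,287), the orange roll in the rack (243,296), the turquoise look-alike on the table (208,229), and white rolls in the blue crate (578,277) and (563,304). The close crop shows the roll at (205,287) has a white body, green stripe and green spindle ends, so I choose that one. The dispenser is at (347,264), and I look at it first with the wrist camera.

>>> {"api": "drive_tool", "payload": {
  "rows": [0.06,-0.04,0,0,0,-0.15,1,0.12,-0.08,0,0,0,-0.3,1,0.178,-0.12,0,0,0,-0.45,1,0.237,-0.16,0,0,0,-0.6,1,0.297,-0.2,0,0,0,-0.75,1,0.356,-0.24,0,0,0,-0.9,1,0.415,-0.28,0,0,0,-1.05,1,0.475,-0.321,0,0,0,-1.17,1]
}}

```text
clock: 1.15
tcp_pos: [0.4981, -0.2074, 0.2424]
eef_rot: [2.329, 2.107, -0.0]
contact_force: [0.7, -0.6, -0.7]
opening: 0.998
```

>>> {"api": "drive_tool", "payload": {
  "rows": [0,0,0,0,0,0,1,0,0,0,0,0,0,1]
}}

```text
clock: 1.4
tcp_pos: [0.497, -0.2092, 0.242]
eef_rot: [-2.334, -2.102, 0.001]
contact_force: [-0.4, -0.7, -0.5]
opening: 0.999
```

```bash
cat > look.py <<'E'
import sys; from station import *; from h import *
n=sys.argv[1]; s=sense(); d=snapshot("wrist"); pickle.dump((s,d),open(n+".pkl","wb")); cv2.imwrite(f"pics/{n}.png",d["img"][:,:,::-1])
R=Ro.from_rotvec(s["eef_rot"]).as_matrix()
print("t",s["clock"],"tcp",s["tcp_pos"].round(4),"xaxis yaw",np.arctan2(R[1,0],R[0,0]).round(4),"z",R[:,2].round(4),"F",s["contact_force"].round(2),"q",s["qpos"].round(2), "op",round(float(s["opening"]),3))
E
python3 look.py w1
```

```text
t 1.4 tcp [ 0.497  -0.2092  0.242 ] xaxis yaw 1.4664 z [-7.e-04 -1.e-04 -1.e+00] F [-0.4  -0.73 -0.52] q [ 0.78  0.18 -0.52  1.67  0.09  1.32  0.14] op 0.999
```

View pics/w1.png

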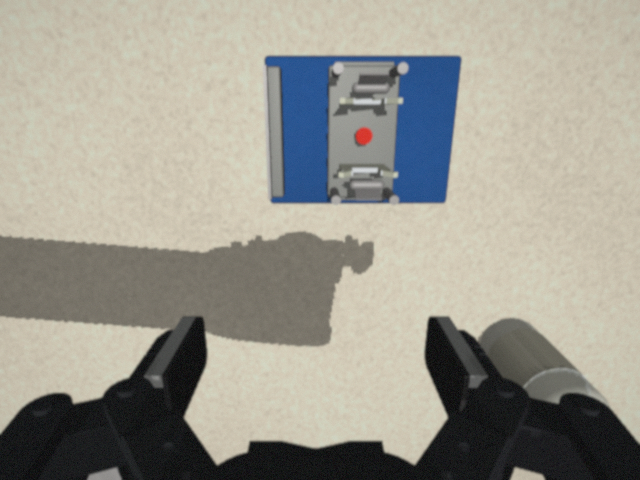

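The wrist picture shows the dispenser at x 265–462, y 56–203, with the red plunger at (363,136), forks at about (365,101) and (365,174), and posts and clips outside them. The orange bottle is at the lower right. I measure from this view.

```bash
python3 - <<'E'
from h import *
s,d=pickle.load(open("w1.pkl","rb")); T=camT(d,s); P=cloud(d,T); im=d["img"]; hsv=cv2.cvtColor(im,cv2.COLOR_RGB2HSV)
m=((hsv[...,0]>100)&(hsv[...,0]<128)&(hsv[...,1]>140)).astype(np.uint8)
c=max(cv2.findContours(m,0,2)[0],key=cv2.contourArea); hull=cv2.convexHull(c)
ap=cv2.approxPolyDP(hull,6,True)[:,0]; print(ap)
Q=np.array([ray(d,T,*p,0.012) for p in ap]); print(Q.round(4)); print(np.linalg.norm(np.roll(Q,-1,0)-Q,axis=1).round(4), [np.arctan2(*(q[1::-1])).round(4) for q in np.roll(Q,-1,0)-Q])
# minAreaRect in rectified plane
H=np.array([ray(d,T,*p[0],0.012)[:2] for p in hull]); r=cv2.minAreaRect((H*1000).astype(np.float32)); print("rect mm",r)
red=((hsv[...,0]<8)|(hsv[...,0]>172))&(hsv[...,1]>150); vv,uu=np.nonzero(red); print("red",uu.mean(),vv.mean(),len(uu),np.median(P[red],0).round(4))
print("table z",np.median(P[260:300,400:440,2]), "base z",np.median(P[80:180,410:440,2]))
# height bands inside dispenser footprint
cx,cy=r[0][0]/1000,r[0][1]/1000
X=P[40:220,250:480]; X=X.reshape(-1,3); X=X[X[:,2]>0.02]
print(np.histogram(X[:,2],bins=np.arange(0.02,0.14,0.004)))
cv2.imwrite("pics/w1c.png",cv2.resize(im[45:215,250:480,::-1],None,fx=3.4,fy=3.4,interpolation=cv2.INTER_CUBIC))
E
```

```text
[[459  59]
 [443 200]
 [272 200]
 [268  57]]
[[ 0.6332 -0.0977  0.012 ]
 [ 0.62   -0.2199  0.012 ]
 [ 0.457  -0.203   0.012 ]
 [ 0.471  -0.0792  0.012 ]]
[0.1229 0.1638 0.1246 0.1633] [np.float64(-1.679), np.float64(3.0385), np.float64(1.4583), np.float64(-0.1134)]
rect mm ((544.9739990234375, -149.99928283691406), (125.54634857177734, 165.5194549560547), 84.09236907958984)
red 363.4824120603015 135.53768844221105 199 [ 0.545  -0.1504  0.0392]
table z -9.771743984496317e-05 base z 0.011988756020839514
(array([1624, 5606, 1058,  528,  317,  163,   81,  300,   65,   73,  381,
        105,  562,  526,  206,  233,   64,    0,    0,    0,    0,    0,
          0,    0,    0,    0,    0,    0,    0]), array([0.02 , 0.024, 0.028, 0.032, 0.036, 0.04 , 0.044, 0.048, 0.052,
       0.056, 0.06 , 0.064, 0.068, 0.072, 0.076, 0.08 , 0.084, 0.088,
       0.092, 0.096, 0.1  , 0.104, 0.108, 0.112, 0.116, 0.12 , 0.124,
       0.128, 0.132, 0.136]))
```

View pics/w1c.png

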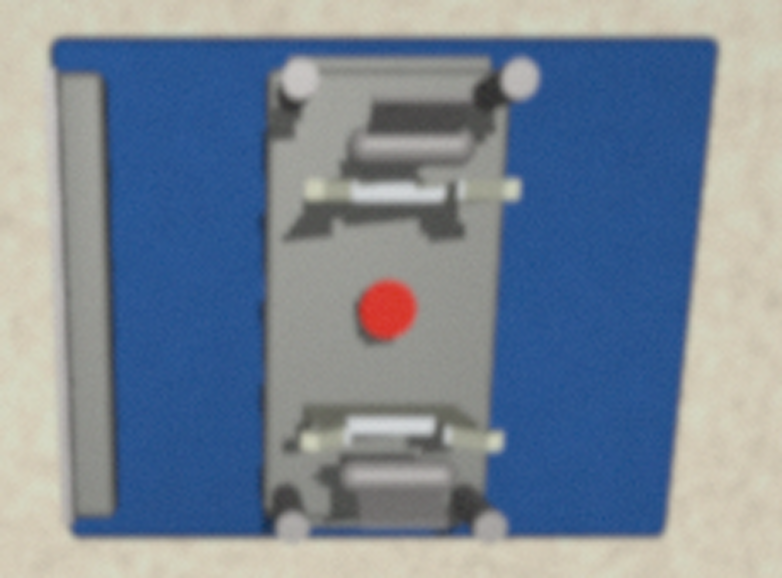

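The dispenser centre is about (0.545, -0.150) with yaw about -0.107. The base comes out at 165×126 mm, which fits 170×130 with edge blur. The plunger top is at 39 mm, which puts home at about z 0.059, and the lip tops at about 0.085 agree with that. Next I look over the rack.

>>> {"api": "drive_tool", "payload": {
  "rows": [0.06,-0.008,0.005,0,0,0.02,1,0.12,-0.016,0.01,0,0,0.04,1,0.18,-0.023,0.02,0,0,0.06,1,0.24,-0.03,0.03,0,0,0.08,1,0.3,-0.038,0.036,0,0,0.1,1,0.35,-0.043,0.042,0,0,0.13,1,0.363,-0.045,0.042,0,0,0.13,1,0.363,-0.045,0.042,0,0,0.13,1]
}}

```text
clock: 2.45
tcp_pos: [0.4904, 0.1559, 0.2002]
eef_rot: [2.466, 1.946, -0.001]
contact_force: [-0.1, -1.1, 0.5]
opening: 0.996
```

```bash
python3 look.py w2
```

```text
t 2.45 tcp [0.4904 0.1559 0.2002] xaxis yaw 1.3364 z [-2.e-04 -4.e-04 -1.e+00] F [-0.14 -1.05  0.5 ] q [ 0.33  0.2  -0.8   1.77  0.15  1.23 -0.75] op 0.996
```

View pics/w2.png

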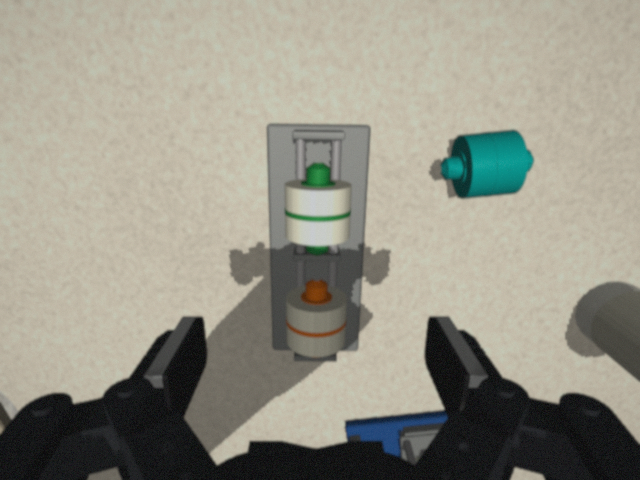

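```bash
cat > roll.py <<'E'
import sys; from h import *
s,d=pickle.load(open(sys.argv[1]+".pkl","rb")); T=camT(d,s); P=cloud(d,T); im=d["img"]; hsv=cv2.cvtColor(im,cv2.COLOR_RGB2HSV)
g=((hsv[...,0]>50)&(hsv[...,0]<75)&(hsv[...,1]>120)&(im[...,1]>40)).astype(np.uint8)
u0,u1,v0,v1=map(int,sys.argv[2:6]); box=np.zeros_like(g); box[v0:v1,u0:u1]=1
# body: points higher than spindle top (axis+9mm)=0.058
m=(box>0)&(P[...,2]>0.060)&(P[...,2]<0.08)
Q=P[m]; print("n",len(Q),"zmax",np.percentile(Q[:,2],99))
# cylinder: local frame by tool yaw
R=Ro.from_rotvec(s["eef_rot"]).as_matrix(); ex=R[:2,0]/np.linalg.norm(R[:2,0]); ey=np.array([ex[1],-ex[0]])
a=Q[:,:2]@ex; b=Q[:,:2]@ey
# least squares circle: b,z with radius .025, axis tilt b0 + k*(a-am)
from scipy.optimize import least_squares
am=(np.percentile(a,1)+np.percentile(a,99))/2
f=lambda p: np.hypot(b-p[0]-p[1]*(a-am),Q[:,2]-p[2])-0.025
r=least_squares(f,[b.mean(),0,0.047],loss="soft_l1",f_scale=0.001); b0,k,z0=r.x
print("rms",np.sqrt(np.mean(r.fun**2)),"axis z",z0,"tilt k",k,"a range",np.percentile(a,[1,99]),"width",np.ptp(np.percentile(a,[1,99])))
gs=(g>0)&m; ga=P[gs][:,:2]@ex; print("stripe n",gs.sum(),"a med",np.median(ga),"am",am)
c=ex*np.median(ga)+ey*b0; print("centre stripe",c,"centre body",ex*am+ey*b0,"axis yaw (of ex dir)",np.arctan2(ex[1],ex[0])+np.arctan2(-k,1)*1)
rel=c-s["tcp_pos"][:2]; print("tool shift x,y to centre",rel@ex,rel@ey,"turn about tool z",k)
E
python3 roll.py w2 275 360 170 255
```

```text
n 3375 zmax 0.0733554753774436
rms 0.0014672993330711644 axis z 0.04733246778210281 tilt k 0.011375254297683494 a range [0.25803806 0.29781141] width 0.03977334329765231
stripe n 145 a med 0.2777213984748174 am 0.27792473510712645
centre stripe [0.49585588 0.16711963] centre body [0.49590311 0.16731741] axis yaw (of ex dir) 1.3250111064173562
tool shift x,y to centre 0.012143395797198357 0.0027522484740774753 turn about tool z 0.011375254297683494
```

Axis height 47.3 mm and width 39.8 mm both match the spec. I descend on the green roll.

>>> {"api": "drive_tool", "payload": {
  "rows": [0.006,0.0014,0.04,0,0,0.006,1,0.012,0.0028,0.08,0,0,0.011,1,0.012,0.0028,0.11,0,0,0.011,1,0.012,0.0028,0.135,0,0,0.011,1,0.012,0.0028,0.15,0,0,0.011,1,0.012,0.0028,0.159,0,0,0.011,1,0.012,0.0028,0.159,0,0,0.011,1],
  "grip_force": 60
}}

```text
clock: 3.38
tcp_pos: [0.4959, 0.1672, 0.0413]
eef_rot: [2.477, 1.932, -0.0]
contact_force: [0.2, 0.3, 0.8]
opening: 1.001
```

```bash
python3 look.py w3
```

```text
t 3.375 tcp [0.4959 0.1672 0.0413] xaxis yaw 1.3251 z [-1.e-04 -3.e-04 -1.e+00] F [0.16 0.33 0.85] q [ 0.22  0.43 -0.73  1.9   0.35  0.95 -0.92] op 1.001
```

View pics/w3.png

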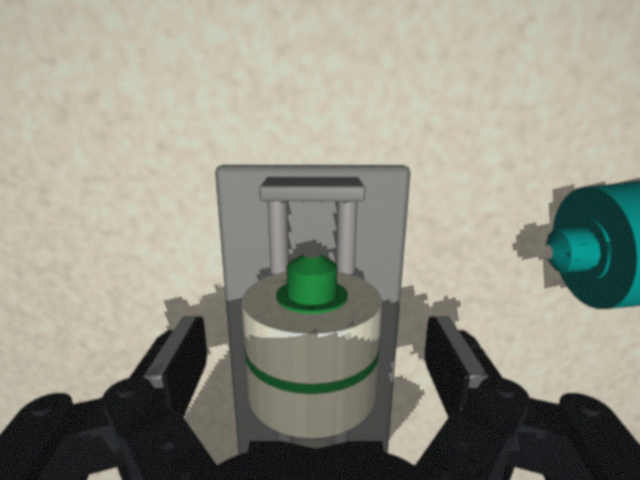

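The roll (stripe at about (312,385)) sits centred between the open pads (175–465) and is clear of everything. Close.

>>> {"api": "drive_tool", "payload": {
  "rows": [0,0,0,0,0,0,0.4,0,0,0,0,0,0,0.3,0,0,0,0,0,0,0.2,0,0,0,0,0,0,0.2,0,0,0,0,0,0,0.2,0,0,0,0,0,0,0.2],
  "grip_force": 60
}}

```text
clock: 4.18
tcp_pos: [0.4951, 0.1684, 0.0422]
eef_rot: [-2.475, -1.934, 0.001]
contact_force: [-7.4, -0.5, 13.0]
opening: 0.567
```

>>> {"api": "drive_tool", "payload": {
  "rows": [0,0,-0.01,0,0,0,0.2,0,0,-0.03,0,0,0,0.2,0,0,-0.06,0,0,0,0.2,0,0,-0.1,0,0,0,0.2,0,0,-0.14,0,0,0,0.2,0,0,-0.16,0,0,0,0.2,0,0,-0.16,0,0,0,0.2]
}}

```text
clock: 5.05
tcp_pos: [0.4965, 0.1682, 0.2036]
eef_rot: [2.475, 1.932, 0.005]
contact_force: [-0.3, 0.1, -2.9]
opening: 0.565
```

```bash
python3 look.py w4
```

```text
t 5.05 tcp [0.4965 0.1682 0.2036] xaxis yaw 1.3258 z [ 3.9e-03  3.0e-04 -1.0e+00] F [-0.27  0.07 -2.88] q [ 0.31  0.22 -0.81  1.75  0.17  1.24 -0.79] op 0.565
```

View pics/w4.png

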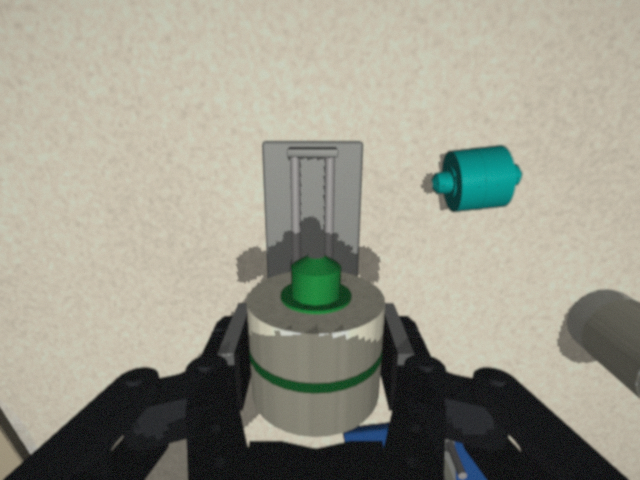

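The roll is held, with the spindle's near end at (316,280) and the stripe at (316,380). The force reads about 2.9 N of weight. I measure its pose in the hand.

```bash
cat > held.py <<'E'
import sys; from h import *; from scipy.optimize import least_squares
s,d=pickle.load(open(sys.argv[1]+".pkl","rb")); He=np.array(d["hand_eye"]); P=cloud(d,He); im=d["img"]; hsv=cv2.cvtColor(im,cv2.COLOR_RGB2HSV)
box=np.zeros((480,640),bool); box[250:435,245:390]=1
# curved body: tool z < -0.005, behind front face
m=box&(P[...,2]<-0.013)&(P[...,2]>-0.05)&(abs(P[...,1])<0.024)&(abs(P[...,0])<0.0195)&(hsv[...,2]>60)
Q=P[m]
for it in range(3):
    a,b,z=Q.T
    f=lambda p: np.hypot(b-p[0]-p[1]*a,z-p[2]-p[3]*a)-0.025
    r=least_squares(f,[0,0,-0.005,0],loss="soft_l1",f_scale=0.0007)
    Q=Q[abs(f(r.x))<0.002]
print("n",len(Q),"y0,ky,z0,kz",r.x.round(4),"rms",np.sqrt(np.mean(f(r.x)**2)).round(5))
g=(hsv[...,0]>45)&(hsv[...,0]<80)&(hsv[...,1]>90)
st=g&box; st[:340]=0
S=P[st]; S=S[abs(S[:,2]+.005)<.03]; print("stripe x med",np.median(S[:,0]).round(4),len(S))
# stripe by ray onto cylinder top: pixel at col of centre
K=np.array(d["mtx"])
vs,us=np.nonzero(st&(abs(np.arange(640)-316)<15)); u,v=us.mean(),vs.mean(); print("stripe px",u,v)
dr=He[:3,:3]@np.array([(u-K[0,2])/K[0,0],(v-K[1,2])/K[1,1],1]); t=(r.x[2]-0.025-He[2,3])/dr[2]; print("stripe ray",(He[:3,3]+dr*t).round(4))
sp=g&box; sp[310:]=0; S=P[sp]; print("spindle x range",np.percentile(S[:,0],[1,50,99]).round(4),"y",np.percentile(S[:,1],[1,50,99]).round(4),"zmin",np.percentile(S[:,2],2).round(4))
# front face plane
F=box&(abs(P[...,0]-0.02)<0.003)&~g&(abs(P[...,1])<0.024); print("face x",np.median(P[F][:,0]).round(4),F.sum())
E
python3 held.py w4
```

```text
n 12675 y0,ky,z0,kz [ 0.0017  0.0016 -0.005   0.0032] rms 0.00048
stripe x med -0.0005 1056
stripe px 315.9504132231405 387.6115702479339
stripe ray [-0.0006  0.0019 -0.03  ]
spindle x range [0.0197 0.026  0.0352] y [-0.0099  0.0018  0.0132] zmin -0.0162
face x 0.0192 5238
```

>>> {"api": "drive_tool", "payload": {
  "rows": [-0.04,0.015,0,0,0,-0.015,0.2,-0.09,0.033,0,0,0,-0.03,0.2,-0.14,0.052,0,0,0,-0.05,0.2,-0.19,0.071,0,0,0,-0.07,0.2,-0.24,0.09,0,0,0,-0.09,0.2,-0.29,0.109,0.005,0,0,-0.11,0.2,-0.33,0.124,0.02,0,0,-0.125,0.2,-0.352,0.132,0.035,0,0,-0.136,0.2]
}}

```text
clock: 6.1
tcp_pos: [0.5373, -0.2085, 0.1643]
eef_rot: [-2.34, -2.093, 0.002]
contact_force: [-0.4, 0.4, -2.4]
opening: 0.568
```

>>> {"api": "drive_tool", "payload": {
  "rows": [0,0,0.008,0,0,0,0.2,0,0,0.008,0,0,0,0.2]
}}

```text
clock: 6.35
tcp_pos: [0.5377, -0.2045, 0.157]
eef_rot: [-2.336, -2.096, 0.001]
contact_force: [-0.5, -0.2, -2.5]
opening: 0.566
```

```bash
python3 look.py w5; python3 held.py w5
```

```text
t 6.35 tcp [ 0.5377 -0.2045  0.157 ] xaxis yaw 1.4627 z [-0.0021  0.0016 -1.    ] F [-0.55 -0.22 -2.45] q [ 0.76  0.34 -0.57  1.68  0.2   1.18  0.03] op 0.566
n 12770 y0,ky,z0,kz [ 0.0017  0.003  -0.005   0.0043] rms 0.00049
stripe x med -0.0007 1038
stripe px 315.9297520661157 387.42561983471074
stripe ray [-0.0007  0.002  -0.03  ]
spindle x range [0.0196 0.0258 0.035 ] y [-0.0098  0.0019  0.0133] zmin -0.0163
face x 0.019 5144
```

View pics/w5.png

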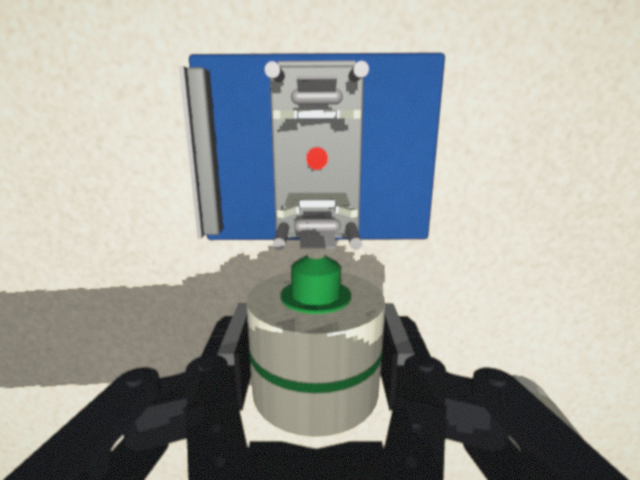

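The held roll is at the bottom of the picture (spindle tip at (316,260)). The dispenser is ahead, with the plunger at (317,158), the far fork at v≈114 and the near fork at v≈206. Now I measure in tool axes.

```bash
cat > disp.py <<'E'
import sys; from h import *
s,d=pickle.load(open(sys.argv[1]+".pkl","rb")); He=np.array(d["hand_eye"]); T=camT(d,s); Pw=cloud(d,T); im=d["img"]; hsv=cv2.cvtColor(im,cv2.COLOR_RGB2HSV)
R=Ro.from_rotvec(s["eef_rot"]).as_matrix(); tcp=np.array(s["tcp_pos"])
tool=lambda p:(np.atleast_2d(p)-tcp)@R
m=((hsv[...,0]>100)&(hsv[...,0]<128)&(hsv[...,1]>140)).astype(np.uint8); m[250:]=0
c=max(cv2.findContours(m,0,2)[0],key=cv2.contourArea); hull=cv2.convexHull(c)
H=np.array([ray(d,T,*p[0],0.012) for p in hull]); Ht=tool(H)[:,:2]
r=cv2.minAreaRect((Ht*1000).astype(np.float32)); print("base rect (tool mm; x,y)",np.round(r[0],2),np.round(r[1],2),r[2])
red=((hsv[...,0]<8)|(hsv[...,0]>172))&(hsv[...,1]>150); vv,uu=np.nonzero(red)
zt=np.median(Pw[red][:,2]); print("red z",zt,"tool",tool(ray(d,T,uu.mean(),vv.mean(),zt)).round(4), "depth med",tool(np.median(Pw[red],0)).round(4))
Pt=tool(Pw.reshape(-1,3)).reshape(480,640,3)
roi=np.zeros((480,640),bool); roi[60:250,265:372]=1
if len(sys.argv)>2:
  for lo in np.arange(0.026,0.09,0.004):
    k=roi&(Pw[...,2]>lo)&(Pw[...,2]<lo+.004)
    if k.sum()>15: q=Pt[k]; print(round(lo,3),k.sum(),"x",np.unique((q[:,0]*1000/4).round()*4,return_counts=True)[0][:30],"y",(np.percentile(q[:,1],[1,50,99])*1000).round(1))
cv2.imwrite("pics/%sc.png"%sys.argv[1],cv2.resize(im[45:265,180:450,::-1],None,fx=2.7,fy=2.7,interpolation=cv2.INTER_CUBIC))
E
python3 disp.py w5 1
```

```text
base rect (tool mm; x,y) [55.09  2.25] [166.08 126.14] 89.66458892822266
red z 0.039175158003375427 tool [[0.0546 0.0022 0.1179]] depth med [[0.0547 0.0023 0.1179]]
0.026 389 x [  4.   8.  12.  16.  24.  28.  32.  36.  40.  44.  48.  52.  56.  60.
  64.  68.  72.  76.  80.  84.  88.  92.  96. 100. 104. 108.] y [-25.    1.9  29.4]
0.03 164 x [  4.   8.  16.  28. 100. 104.] y [-23.9   2.3  28.8]
0.034 199 x [  4.   8.  16.  28.  48.  52.  56.  60. 100. 104.] y [-23.5   2.6  28.6]
0.038 563 x [  4.   8.  16.  28.  48.  52.  56.  60. 100. 104.] y [-22.2   1.9  26.5]
0.042 167 x [  4.   8.  16.  28. 100. 104.] y [-23.7   3.9  28.9]
0.046 348 x [  4.   8.  24.  28.  80.  84. 100. 104. 108.] y [-23.7   3.4  28.1]
0.05 408 x [  4.   8.  24.  28.  80.  84. 100. 104.] y [-23.    1.3  27.6]
0.054 123 x [  4.   8.  24.  28.  80.  84. 100. 104. 108.] y [-24.   -8.6  28.7]
0.058 397 x [  0.   4.   8.  28.  80.  84. 100. 104. 108.] y [-25.2 -10.9  29.7]
0.062 430 x [  0.   4.   8.  24.  28.  80.  84. 100. 104. 108.] y [-25.7  13.3  29.4]
0.066 392 x [16. 20. 24. 28. 80. 84. 88. 92.] y [-16.3   1.4  20.3]
0.07 1396 x [16. 20. 24. 28. 80. 84. 88. 92.] y [-17.8   2.4  23.1]
0.074 602 x [12. 16. 24. 28. 80. 84. 92. 96.] y [-20.4   1.9  24.5]
0.078 348 x [12. 16. 96.] y [-7.7  2.5 12.2]
0.082 405 x [  8.  12.  96. 100.] y [-7.9  2.5 12.1]
```

View pics/w5c.png

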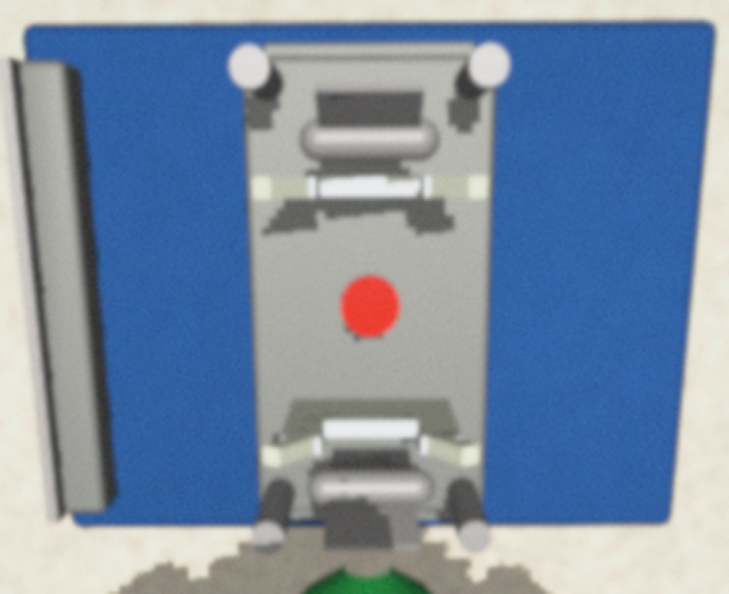

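In tool axes the dispenser centre is at (54.6, 2.2) mm from the plunger, forks, clips and base, and these agree within 1 mm. The roll centre is at (-0.6, 1.8) mm. I shift by +55 mm in x and +0.4 mm in y, then go down to just above the lips.

>>> {"api": "drive_tool", "payload": {
  "rows": [0.02,0.0002,0,0,0,-0.001,0.2,0.045,0.0004,0,0,0,-0.003,0.2,0.055,0.0004,0,0,0,-0.004,0.2,0.055,0.0004,0.01,0,0,-0.004,0.2,0.055,0.0004,0.03,0,0,-0.004,0.2,0.055,0.0004,0.05,0,0,-0.004,0.2,0.055,0.0004,0.06,0,0,-0.004,0.2,0.055,0.0004,0.06,0,0,-0.004,0.2]
}}

```text
clock: 7.4
tcp_pos: [0.5442, -0.1512, 0.0972]
eef_rot: [-2.334, -2.1, 0.001]
contact_force: [-0.1, 0.5, -2.1]
opening: 0.568
```

```bash
python3 look.py w6; python3 held.py w6; python3 - <<'E'
from station import *; from h import *
d=snapshot("side"); pickle.dump(d,open("side6.pkl","wb")); cv2.imwrite("pics/side6.png",cv2.resize(d["img"][200:360,200:380,::-1],None,fx=3.5,fy=3.5,interpolation=cv2.INTER_CUBIC))
E
```

```text
t 7.4 tcp [ 0.5442 -0.1512  0.0972] xaxis yaw 1.4655 z [-1.7e-03  7.0e-04 -1.0e+00] F [-0.1   0.49 -2.08] q [ 0.68  0.39 -0.58  1.76  0.24  1.06 -0.1 ] op 0.568
n 12784 y0,ky,z0,kz [ 0.0017  0.0032 -0.005   0.0038] rms 0.00049
stripe x med -0.0007 1041
stripe px 315.97520661157023 387.46280991735534
stripe ray [-0.0007  0.002  -0.03  ]
spindle x range [0.0195 0.0258 0.0349] y [-0.0099  0.0019  0.0133] zmin -0.0163
face x 0.019 5137
```

View pics/w6.png

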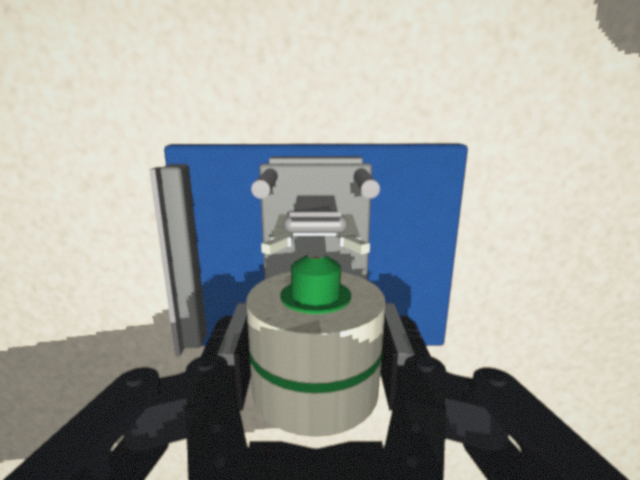

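View pics/side6.png

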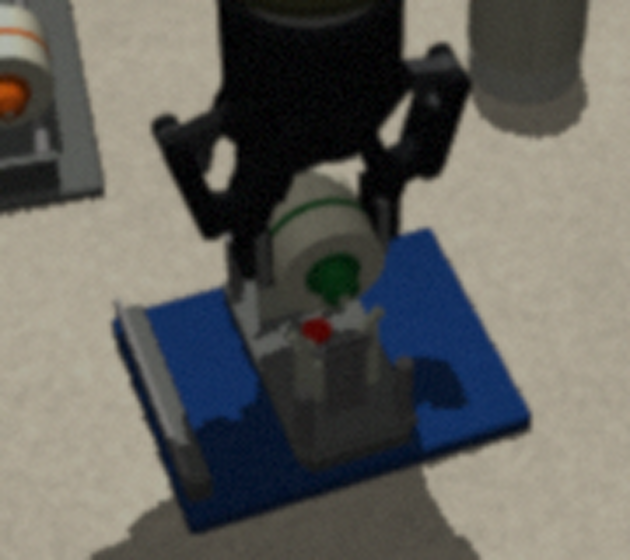

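```bash
python3 - <<'E'
from h import *
s5,d5=pickle.load(open("w5.pkl","rb")); s6,d6=pickle.load(open("w6.pkl","rb"))
R=lambda s:Ro.from_rotvec(s["eef_rot"]).as_matrix()
dc=s5["tcp_pos"]+R(s5)@np.array([.0547,.0022,.118]); rc=s6["tcp_pos"]+R(s6)@np.array([-.0006,.0018,-.005])
print("disp",dc.round(4),"roll",rc.round(4),"err in tool6 (disp-roll)",((dc-rc)@R(s6)).round(4))
Pt=cloud(d6,np.array(d6["hand_eye"])); Pw=cloud(d6,camT(d6,s6)); im=d6["img"]
def st(n,u0,u1,v0,v1,zl,zh):
    k=np.zeros((480,640),bool);k[v0:v1,u0:u1]=1;k&=(Pw[...,2]>zl)&(Pw[...,2]<zh); q=Pt[k]*1000; print(n,k.sum(),"x",np.percentile(q[:,0],[2,50,98]).round(1),"y",np.percentile(q[:,1],[2,50,98]).round(1),"mid",np.mean(np.percentile(q[:,1],[2,98])).round(2),"zw",np.percentile(Pw[k][:,2],[2,50,98]).round(4))
st("lip",275,360,195,238,.077,.09); st("bead",275,360,195,245,.064,.0765); st("horns",255,380,225,262,.06,.078)
st("posts",240,390,175,205,.055,.07)
E
```

```text
disp [ 0.5455 -0.1501  0.0391] roll [ 0.5459 -0.152   0.1022] err in tool6 (disp-roll) [ 0.0018 -0.0004  0.0631]
lip 356 x [41.5 44.6 45.8] y [-8.1  1.5 11. ] mid 1.42 zw [0.0775 0.0834 0.085 ]
bead 1175 x [27.6 35.9 40.5] y [-14.9   1.9  19.6] mid 2.34 zw [0.0649 0.0714 0.0756]
horns 1392 x [25.9 29.7 37.4] y [-20.2   1.5  23.2] mid 1.49 zw [0.0609 0.0714 0.0763]
posts 631 x [47.2 51.2 54.7] y [-25.8 -18.6  28.5] mid 1.35 zw [0.0558 0.0619 0.0633]
```

>>> {"api": "drive_tool", "payload": {
  "rows": [0.0017,-0.0004,0,0,0,0,0.2,0.0017,-0.0004,0.005,0,0,0,0.2,0.0017,-0.0004,0.01,0,0,0,0.2,0.0017,-0.0004,0.014,0,0,0,0.2,0.0017,-0.0004,0.018,0,0,0,0.2,0.0017,-0.0004,0.018,0,0,0,0.2]
}}

```text
clock: 8.25
tcp_pos: [0.5443, -0.1493, 0.0799]
eef_rot: [-2.335, -2.101, 0.0]
contact_force: [0.2, -0.1, -2.6]
opening: 0.564
```

>>> {"api": "drive_tool", "payload": {
  "rows": [0,0,0.001,0,0,0,0.2,0,0,0.002,0,0,0,0.2,0,0,0.003,0,0,0,0.2,0,0,0.004,0,0,0,0.2,0,0,0.004,0,0,0,0.2]
}}

```text
clock: 8.88
tcp_pos: [0.5445, -0.1494, 0.0762]
eef_rot: [-2.335, -2.102, 0.0]
contact_force: [-0.1, 0.1, -2.7]
opening: 0.568
```

```bash
python3 look.py w7; python3 held.py w7|head -2
```

```text
t 8.875 tcp [ 0.5445 -0.1494  0.0762] xaxis yaw 1.4658 z [-2.e-04 -0.e+00 -1.e+00] F [-0.08  0.05 -2.7 ] q [ 0.67  0.42 -0.58  1.78  0.26  1.02 -0.11] op 0.568
n 12756 y0,ky,z0,kz [ 0.0017  0.0041 -0.005   0.0034] rms 0.00049
stripe x med -0.0007 1045
```

View pics/w7.png

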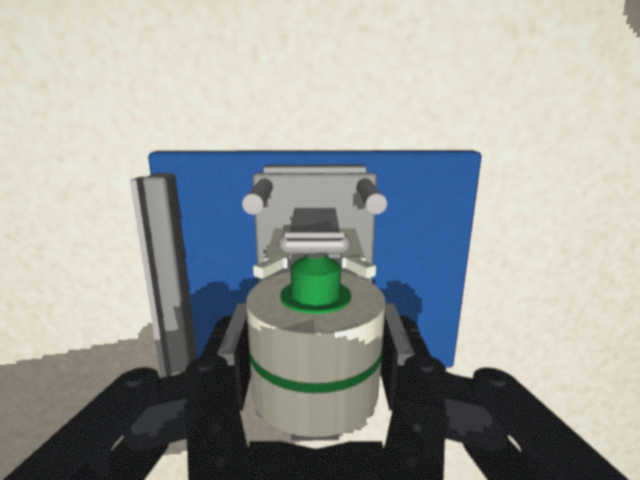

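The spindle (centre u≈316) lines up with the clip lip (280–349) and the fork horns (256–376). There is no contact force yet. I press on in small steps.

>>> {"api": "drive_tool", "payload": {
  "rows": [0,0,0.001,0,0,0,0.2,0,0,0.002,0,0,0,0.2,0,0,0.003,0,0,0,0.2,0,0,0.004,0,0,0,0.2,0,0,0.004,0,0,0,0.2]
}}

```text
clock: 9.55
tcp_pos: [0.5446, -0.1494, 0.0724]
eef_rot: [2.335, 2.102, 0.0]
contact_force: [0.1, 0.4, -2.4]
opening: 0.564
```

>>> {"api": "drive_tool", "payload": {
  "rows": [0,0,0.0007,0,0,0,0.2,0,0,0.0014,0,0,0,0.2,0,0,0.002,0,0,0,0.2,0,0,0.002,0,0,0,0.2]
}}

```text
clock: 10.05
tcp_pos: [0.545, -0.1495, 0.0708]
eef_rot: [2.334, 2.101, 0.001]
contact_force: [-0.6, -0.7, 5.2]
opening: 0.565
```

>>> {"api": "drive_tool", "payload": {
  "rows": [0,0,0.0005,0,0,0,0.2,0,0,0.001,0,0,0,0.2,0,0,0.001,0,0,0,0.2]
}}

```text
clock: 10.42
tcp_pos: [0.5453, -0.1495, 0.07]
eef_rot: [2.334, 2.101, 0.001]
contact_force: [0.6, -0.7, 5.1]
opening: 0.566
```

>>> {"api": "drive_tool", "payload": {
  "rows": [0,0,0.0005,0,0,0,0.2,0,0,0.001,0,0,0,0.2,0,0,0.001,0,0,0,0.2]
}}

```text
clock: 10.8
tcp_pos: [0.5455, -0.1495, 0.0692]
eef_rot: [2.334, 2.101, 0.002]
contact_force: [0.6, -0.1, 5.5]
opening: 0.563
```

```bash
python3 look.py w8; python3 held.py w8
```

```text
t 10.8 tcp [ 0.5455 -0.1495  0.0692] xaxis yaw 1.4658 z [ 2.1e-03 -6.0e-04 -1.0e+00] F [ 0.56 -0.05  5.54] q [ 0.66  0.43 -0.57  1.78  0.27  1.01 -0.12] op 0.563
n 12802 y0,ky,z0,kz [ 0.0017  0.0026 -0.005   0.0056] rms 0.00048
stripe x med -0.0006 1049
stripe px 315.8697478991597 387.42857142857144
stripe ray [-0.0007  0.002  -0.03  ]
spindle x range [0.0196 0.0258 0.0348] y [-0.0099  0.0016  0.0132] zmin -0.0164
face x 0.019 4997
```

View pics/w8.png

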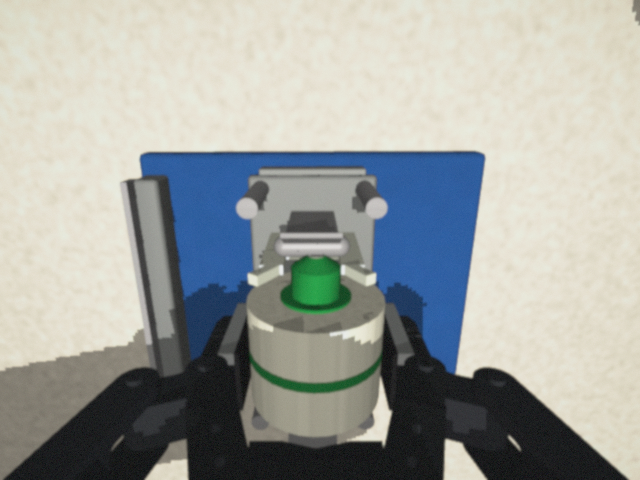

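```bash
cat > lip.py <<'E'
import sys; from h import *
for n in sys.argv[1:]:
    s6,d6=pickle.load(open(n+".pkl","rb"))
    Pt=cloud(d6,np.array(d6["hand_eye"])); Pw=cloud(d6,camT(d6,s6)); im=d6["img"]; hsv=cv2.cvtColor(im,cv2.COLOR_RGB2HSV)
    def st(nm,u0,u1,v0,v1,zl,zh):
        k=np.zeros((480,640),bool);k[v0:v1,u0:u1]=1;k&=(Pw[...,2]>zl)&(Pw[...,2]<zh)&(hsv[...,1]<90); q=Pt[k]*1000
        if k.sum()<5: print(nm,"none"); return
        print(n,nm,k.sum(),"x",np.percentile(q[:,0],[2,50,98]).round(1),"y",np.percentile(q[:,1],[2,98]).round(1),"mid",np.mean(np.percentile(q[:,1],[2,98])).round(2),"zw",np.percentile(Pw[k][:,2],[2,98]).round(4))
    st("lip",270,360,205,275,.080,.09); st("horns",240,390,225,295,.0745,.078); st("posts",225,395,180,220,.055,.07)
E
python3 lip.py w6 w7 w8
```

```text
w6 lip 328 x [18.9 44.7 45.8] y [-10.5  13.4] mid 1.47 zw [0.0803 0.085 ]
w6 horns 178 x [25.8 28.  30. ] y [-20.6  23.6] mid 1.53 zw [0.0746 0.0771]
w6 posts 792 x [40.  50.  54.4] y [-25.7  28.5] mid 1.37 zw [0.0555 0.0684]
w7 lip 384 x [31.  43.2 44.2] y [-8.2 10.8] mid 1.26 zw [0.0803 0.0852]
w7 horns 550 x [18.5 20.2 39.4] y [-21.9  25.3] mid 1.7 zw [0.0746 0.0779]
w7 posts 820 x [45.4 49.6 52.9] y [-26.   28.4] mid 1.19 zw [0.0557 0.0631]
w8 lip 393 x [42.8 45.2 46.1] y [-9.3 10. ] mid 0.34 zw [0.0803 0.0849]
w8 horns 371 x [24.1 27.3 41.5] y [-21.6  22.3] mid 0.34 zw [0.0745 0.0774]
w8 posts 900 x [45.5 49.7 53. ] y [-27.   27.4] mid 0.22 zw [0.0559 0.0634]
```

Under load the arm gave about 1.3 mm toward tool +y: the clip and horns are now centred at 0.3 mm, against the roll at 1.7 mm. I correct y as I go down.

>>> {"api": "drive_tool", "payload": {
  "rows": [0,-0.0006,0.0003,0,0,0,0.2,0,-0.0012,0.0006,0,0,0,0.2,0,-0.0012,0.001,0,0,0,0.2,0,-0.0012,0.001,0,0,0,0.2]
}}

```text
clock: 11.35
tcp_pos: [0.5448, -0.1494, 0.0684]
eef_rot: [2.333, 2.1, 0.003]
contact_force: [0.7, -0.2, 6.5]
opening: 0.563
```

>>> {"api": "drive_tool", "payload": {
  "rows": [0,0,0.0005,0,0,0,0.2,0,0,0.001,0,0,0,0.2,0,0,0.001,0,0,0,0.2]
}}

```text
clock: 11.72
tcp_pos: [0.5438, -0.1493, 0.0666]
eef_rot: [2.334, 2.101, 0.001]
contact_force: [0.9, -0.2, 2.7]
opening: 0.565
```

```bash
python3 look.py w9; python3 held.py w9|head -2;python3 lip.py w9
```

```text
t 11.725 tcp [ 0.5438 -0.1493  0.0666] xaxis yaw 1.4659 z [ 1.e-03 -3.e-04 -1.e+00] F [ 0.89 -0.16  2.68] q [ 0.66  0.43 -0.57  1.79  0.27  1.   -0.12] op 0.565
n 12788 y0,ky,z0,kz [ 0.0017  0.0029 -0.005   0.005 ] rms 0.00049
stripe x med -0.0006 1043
w9 lip 448 x [45.2 47.  48.1] y [-7.5 11.4] mid 1.97 zw [0.0806 0.0844]
w9 horns 352 x [24.2 27.4 43.6] y [-20.   23.7] mid 1.83 zw [0.0745 0.0778]
w9 posts 919 x [45.9 49.8 53. ] y [-25.4  29. ] mid 1.83 zw [0.0556 0.0632]
```

Past the force peak, which was about 9 N. The flat ends are on the beads (lip spread by 4 mm) and y is centred again. I keep going down.

>>> {"api": "drive_tool", "payload": {
  "rows": [0,0,0.0007,0,0,0,0.2,0,0,0.0014,0,0,0,0.2,0,0,0.002,0,0,0,0.2,0,0,0.002,0,0,0,0.2]
}}

```text
clock: 12.28
tcp_pos: [0.5431, -0.1492, 0.064]
eef_rot: [-2.335, -2.102, 0.0]
contact_force: [1.3, -0.6, 0.8]
opening: 0.565
```

>>> {"api": "drive_tool", "payload": {
  "rows": [0,0,0.0007,0,0,0,0.2,0,0,0.0014,0,0,0,0.2,0,0,0.002,0,0,0,0.2,0,0,0.002,0,0,0,0.2]
}}

```text
clock: 12.78
tcp_pos: [0.5432, -0.1492, 0.0621]
eef_rot: [-2.335, -2.102, 0.0]
contact_force: [-0.4, -1.4, 0.5]
opening: 0.561
```

```bash
python3 look.py w10; python3 held.py w10|head -2;python3 lip.py w10
```

```text
t 12.775 tcp [ 0.5432 -0.1492  0.0621] xaxis yaw 1.4658 z [-3.e-04  1.e-04 -1.e+00] F [-0.42 -1.35  0.54] q [ 0.66  0.43 -0.57  1.79  0.27  1.   -0.12] op 0.561
n 12776 y0,ky,z0,kz [ 0.0017  0.0028 -0.005   0.0041] rms 0.00048
stripe x med -0.0007 1035
w10 lip 513 x [46.2 48.2 49.4] y [-6.9 12.2] mid 2.66 zw [0.0802 0.0841]
w10 horns 373 x [24.3 27.5 44.7] y [-19.2  24.2] mid 2.52 zw [0.0745 0.0777]
w10 posts 853 x [46.9 50.2 53. ] y [-24.7  29.2] mid 2.27 zw [0.0555 0.0633]
```

View pics/w10.png

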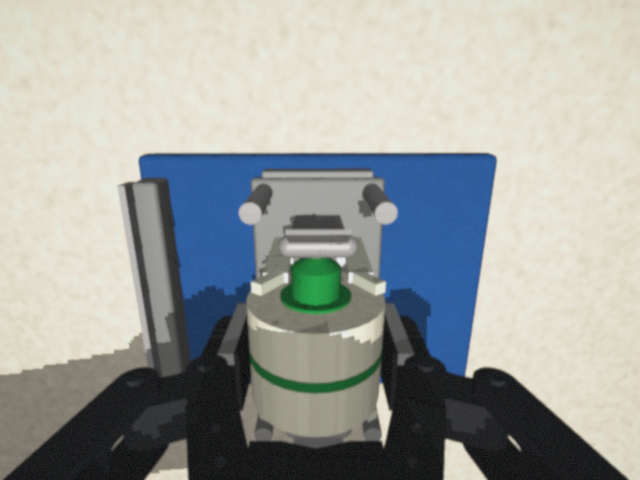

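>>> {"api": "drive_tool", "payload": {
  "rows": [0,0.0003,0.0007,0,0,0,0.2,0,0.0006,0.0014,0,0,0,0.2,0,0.0006,0.002,0,0,0,0.2,0,0.0006,0.002,0,0,0,0.2]
}}

```text
clock: 13.32
tcp_pos: [0.5438, -0.1493, 0.06]
eef_rot: [-2.335, -2.102, 0.0]
contact_force: [0.7, -0.1, -2.6]
opening: 0.568
```

>>> {"api": "drive_tool", "payload": {
  "rows": [0,0,0.0005,0,0,0,0.2,0,0,0.001,0,0,0,0.2,0,0,0.0015,0,0,0,0.2,0,0,0.0015,0,0,0,0.2]
}}

```text
clock: 13.82
tcp_pos: [0.5439, -0.1493, 0.0587]
eef_rot: [-2.335, -2.102, 0.0]
contact_force: [0.2, -0.2, -2.2]
opening: 0.565
```

```bash
python3 look.py w11; python3 held.py w11|head -2;python3 lip.py w11
```

```text
t 13.825 tcp [ 0.5439 -0.1493  0.0587] xaxis yaw 1.4658 z [-1.e-04  0.e+00 -1.e+00] F [ 0.21 -0.24 -2.21] q [ 0.66  0.44 -0.57  1.79  0.28  0.99 -0.12] op 0.565
n 12742 y0,ky,z0,kz [ 0.0017  0.0024 -0.005   0.0035] rms 0.00049
stripe x med -0.0007 1040
w11 lip 525 x [44.4 46.7 47.8] y [-7.8 11.4] mid 1.83 zw [0.0803 0.0846]
w11 horns 271 x [25.6 28.  43.2] y [-19.9  23.6] mid 1.83 zw [0.0746 0.0778]
w11 posts 792 x [47.8 50.6 53. ] y [-25.4  28.4] mid 1.51 zw [0.0555 0.0633]
```

>>> {"api": "drive_tool", "payload": {
  "rows": [0,0,0.0005,0,0,0,0.2,0,0,0.001,0,0,0,0.2,0,0,0.0015,0,0,0,0.2,0,0,0.002,0,0,0,0.2,0,0,0.002,0,0,0,0.2]
}}

```text
clock: 14.5
tcp_pos: [0.5439, -0.1493, 0.0566]
eef_rot: [-2.335, -2.102, 0.0]
contact_force: [0.8, -0.6, -4.5]
opening: 0.567
```

>>> {"api": "drive_tool", "payload": {
  "rows": [0,0,0.0005,0,0,0,0.2,0,0,0.001,0,0,0,0.2,0,0,0.001,0,0,0,0.2]
}}

```text
clock: 14.88
tcp_pos: [0.5439, -0.1493, 0.0557]
eef_rot: [-2.335, -2.102, 0.0]
contact_force: [0.3, -0.0, -4.4]
opening: 0.566
```

>>> {"api": "drive_tool", "payload": {
  "rows": [0,0,0.0005,0,0,0,0.2,0,0,0.001,0,0,0,0.2,0,0,0.001,0,0,0,0.2]
}}

```text
clock: 15.25
tcp_pos: [0.5439, -0.1493, 0.0547]
eef_rot: [-2.335, -2.102, 0.0]
contact_force: [0.6, -0.6, -3.6]
opening: 0.562
```

>>> {"api": "drive_tool", "payload": {
  "rows": [0,0,0.0004,0,0,0,0.2,0,0,0.0008,0,0,0,0.2,0,0,0.0008,0,0,0,0.2]
}}

```text
clock: 15.62
tcp_pos: [0.544, -0.1493, 0.054]
eef_rot: [2.335, 2.102, 0.0]
contact_force: [-0.6, 0.1, -2.1]
opening: 0.563
```

```bash
python3 look.py w12; python3 held.py w12|head -2;python3 lip.py w12
```

```text
t 15.625 tcp [ 0.544  -0.1493  0.054 ] xaxis yaw 1.4658 z [ 1.e-04 -1.e-04 -1.e+00] F [-0.61  0.07 -2.14] q [ 0.66  0.44 -0.57  1.79  0.28  0.98 -0.13] op 0.563
n 12762 y0,ky,z0,kz [ 0.0017  0.004  -0.005   0.0036] rms 0.00048
stripe x med -0.0007 1034
w12 lip 420 x [42.1 43.3 44.2] y [-7.7 11.3] mid 1.82 zw [0.0827 0.0851]
w12 horns 99 x [27.8 38.9 39.6] y [-19.4  22.8] mid 1.7 zw [0.0746 0.0773]
w12 posts 663 x [48.9 51.1 53.1] y [-25.4  27.7] mid 1.15 zw [0.0554 0.0632]
```

View pics/w12.png

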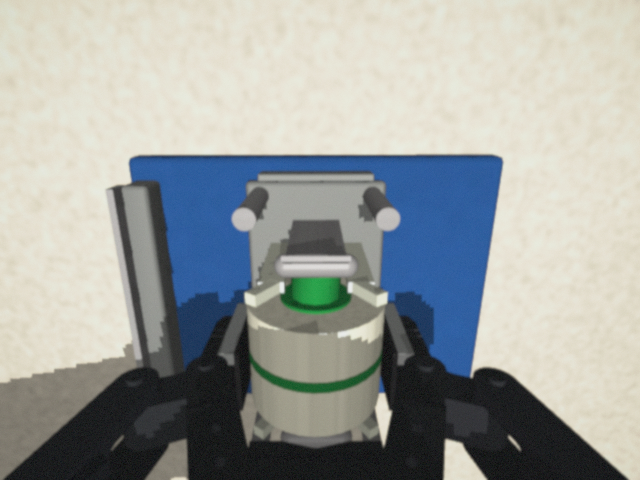

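The far clip has closed over the spindle end: the lip is back to 43.3 mm from 48 mm. I seat it firmly, still by feel.

>>> {"api": "drive_tool", "payload": {
  "rows": [0,0,0.0003,0,0,0,0.2,0,0,0.0006,0,0,0,0.2,0,0,0.0006,0,0,0,0.2]
}}

```text
clock: 16.05
tcp_pos: [0.544, -0.1493, 0.0538]
eef_rot: [2.335, 2.102, -0.0]
contact_force: [-3.4, 0.6, 4.5]
opening: 0.568
```

>>> {"api": "drive_tool", "payload": {
  "rows": [0,0,0.0003,0,0,0,0.2,0,0,0.0006,0,0,0,0.2,0,0,0.0006,0,0,0,0.2]
}}

```text
clock: 16.42
tcp_pos: [0.5441, -0.1493, 0.0536]
eef_rot: [2.335, 2.101, -0.0]
contact_force: [-5.5, 0.5, 10.8]
opening: 0.566
```

It is at the hard stop: the push is about 13 N and z no longer changes (TCP 0.0536, axis about 0.0586). I back off the load slightly, open, then retreat straight up.

>>> {"api": "drive_tool", "payload": {
  "rows": [0,0,-0.0004,0,0,0,0.2,0,0,-0.0007,0,0,0,0.2,0,0,-0.0007,0,0,0,0.65,0,0,-0.0007,0,0,0,0.75,0,0,-0.0007,0,0,0,0.85,0,0,-0.0007,0,0,0,0.9,0,0,-0.0007,0,0,0,0.9]
}}

```text
clock: 17.3
tcp_pos: [0.544, -0.1493, 0.0535]
eef_rot: [2.335, 2.102, 0.0]
contact_force: [0.0, -0.1, 0.6]
opening: 0.899
```

```bash
python3 look.py w13; python3 held.py w13
```

```text
t 17.3 tcp [ 0.544  -0.1493  0.0535] xaxis yaw 1.4658 z [ 1.e-04 -1.e-04 -1.e+00] F [ 0.01 -0.11  0.6 ] q [ 0.66  0.45 -0.57  1.8   0.28  0.98 -0.13] op 0.899
n 12795 y0,ky,z0,kz [ 0.0018  0.0033 -0.0054  0.0043] rms 0.00048
stripe x med -0.0007 1007
stripe px 316.1 388.31666666666666
stripe ray [-0.0007  0.002  -0.0304]
spindle x range [0.0195 0.0225 0.03  ] y [-0.0095  0.0019  0.0133] zmin -0.0165
face x 0.019 3857
```

View pics/w13.png

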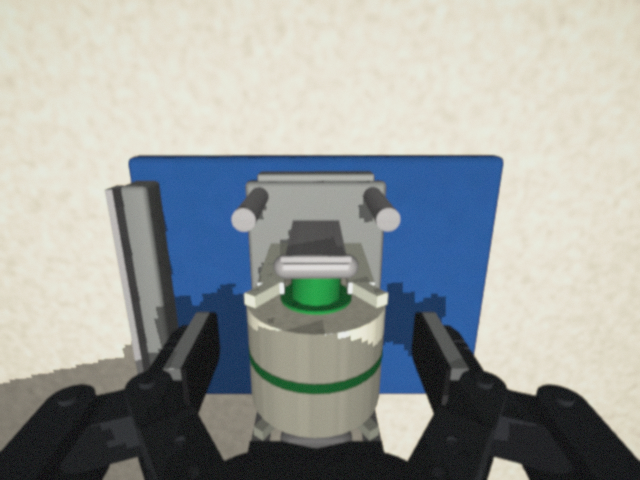

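Released, with the pads clear on both sides of the roll. Retreat straight up, then back to a viewpoint behind.

>>> {"api": "drive_tool", "payload": {
  "rows": [0,0,-0.01,0,0,0,0.95,0,0,-0.03,0,0,0,1,0,0,-0.06,0,0,0,1,0,0,-0.1,0,0,0,1,0,0,-0.12,0,0,0,1,-0.03,0,-0.13,0,0,0,1,-0.055,0,-0.13,0,0,0,1,-0.055,0,-0.13,0,0,0,1]
}}

```text
clock: 18.35
tcp_pos: [0.5379, -0.2062, 0.1849]
eef_rot: [2.337, 2.097, -0.0]
contact_force: [-0.2, 0.4, -0.5]
opening: 1.005
```

```bash
python3 look.py w14; cat > fin.py <<'E'
from h import *; from scipy.optimize import least_squares
s,d=pickle.load(open("w14.pkl","rb")); He=np.array(d["hand_eye"]); T=camT(d,s); Pw=cloud(d,T); im=d["img"]; hsv=cv2.cvtColor(im,cv2.COLOR_RGB2HSV)
R=Ro.from_rotvec(s["eef_rot"]).as_matrix(); tcp=np.array(s["tcp_pos"]); tool=lambda p:(np.atleast_2d(p)-tcp)@R
Pt=tool(Pw.reshape(-1,3)).reshape(480,640,3)
m=((hsv[...,0]>100)&(hsv[...,0]<128)&(hsv[...,1]>140)).astype(np.uint8)
c=max(cv2.findContours(m,0,2)[0],key=cv2.contourArea); hull=cv2.convexHull(c)
r=cv2.minAreaRect((tool(np.array([ray(d,T,*p[0],0.012) for p in hull]))[:,:2]*1000).astype(np.float32)); print("base",r)
cx,cy=np.array(r[0])/1000
k=(abs(Pt[...,0]-cx)<.0195)&(abs(Pt[...,1]-cy)<.024)&(Pw[...,2]>.066)
Q=Pt[k]; a,b,z=Q.T; f=lambda p:np.hypot(b-p[0]-p[1]*(a-cx),z-p[2]-p[3]*(a-cx))-.025
q=least_squares(f,[cy,0,tcp[2]-.059,0],loss="soft_l1",f_scale=.0007).x; print("roll y0,ky,z,kz",q,"axis world z",tcp[2]-q[2])
g=(hsv[...,0]>45)&(hsv[...,0]<80)&(hsv[...,1]>90)&(Pw[...,2]>.075)&(abs(Pt[...,0]-cx)<.008); print("stripe x",np.median(Pt[g][:,0]),"base cx",cx, "d", np.median(Pt[g][:,0])-cx, q[0]-cy)
for n,sg in(("far",1),("near",-1)):
    L=(Pw[...,2]>.0805)&(Pw[...,2]<.0865)&(abs(Pt[...,1]-cy)<.012)&((Pt[...,0]-cx)*sg>.035)&((Pt[...,0]-cx)*sg<.06); print(n,"lip x rel",((np.median(Pt[L][:,0])-cx)*1000).round(2),L.sum())
cv2.imwrite("pics/w14c.png",cv2.resize(im[30:270,170:460,::-1],None,fx=2.5,fy=2.5,interpolation=cv2.INTER_CUBIC))
E
python3 fin.py; python3 - <<'E'
from station import *; import cv2,pickle
for n,(a,b,c,e) in dict(side=(130,360,150,380),top=(200,340,160,400)).items():
    d=snapshot(n); pickle.dump(d,open(n+"14.pkl","wb")); cv2.imwrite(f"pics/{n}14.png",cv2.resize(d["img"][a:b,c:e,::-1],None,fx=2.6,fy=2.6,interpolation=cv2.INTER_CUBIC))
E
```

```text
t 18.35 tcp [ 0.5379 -0.2062  0.1849] xaxis yaw 1.4625 z [ 0.0011 -0.0013 -1.    ] F [-0.16  0.44 -0.54] q [ 0.76  0.32 -0.57  1.65  0.18  1.23  0.04] op 1.005
base ((57.857452392578125, 1.2644805908203125), (165.88369750976562, 125.60379791259766), 89.5273208618164)
roll y0,ky,z,kz [0.00125817 0.00047258 0.12593917 0.00456776] axis world z 0.05898768128105922
stripe x 0.0572005093735495 base cx 0.057857452392578126 d -0.000656943019028626 -6.310131708385557e-06
far lip x rel 41.79 220
near lip x rel -44.71 185
```

View pics/w14c.png

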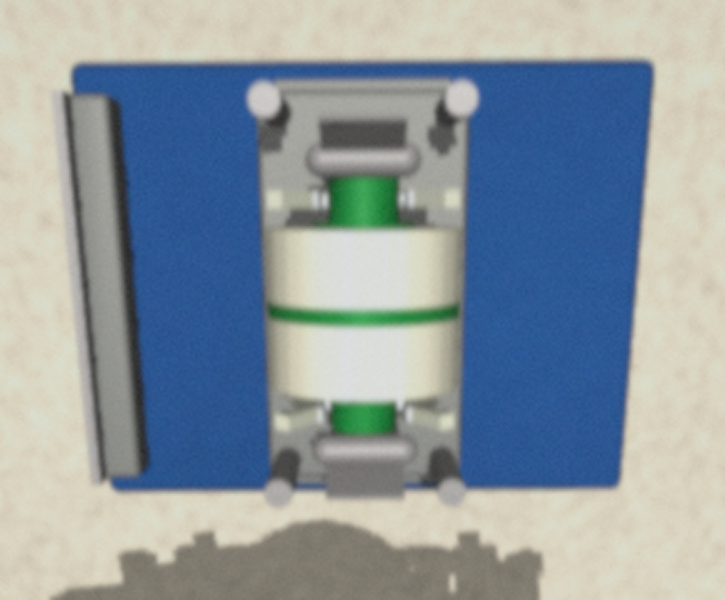

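View pics/side14.png

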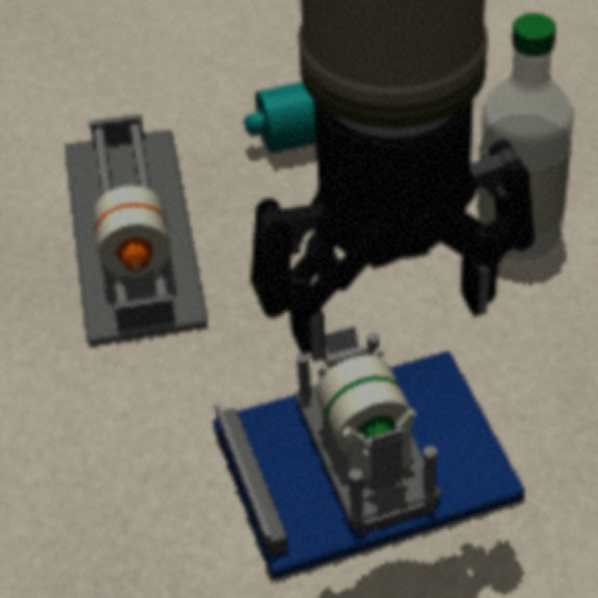

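The wrist view shows the green roll between the forks with both beads closed over the spindle ends. The orange roll, the bottles and the turquoise roll stand as before. The measured axis at z 0.0590 implies the plunger is pressed about 5 mm, so the roll is home. Hand in.

```bash
python3 -c "
from station import *
print(finish_job()); s=sense(); print(s['clock'],s['contact_force'])"
```

```text
the job is handed in; nothing more can be done
None
the job is handed in; nothing more can be done
```

The green roll is loaded: I gripped it from the rack, pressed it between the clips to the hard stop, let go and backed the arm clear. I handed in at about 18.5 s of the 53 s; the hand-in reports no verdict.

**Pressing:** At each stop, the measured push peaked at about 9 N on the clips and about 13 N at the hard stop. Force between those readings was not seen. Partway down the arm gave sideways by about 1.3 mm under load, so I corrected that before going on.

**Last checks, all from the wrist camera:**
- **Height:** the axis is at 59.0 mm, which puts the roll sensor at about 5 mm pressed. That figure comes from the plunger's height before loading, since the sensor cannot be read directly.
- **Position:** the roll is centred within about 1 mm in both directions and turned less than 0.01 rad from the dispenser's axis.
- **Clips:** both beads sit over the spindle ends, and the lips are back to their rest spacing.

**Disagreement:** along y, the base outline and the midpoint of the clip lips differ by about 1.5 mm. The roll lies between the two, inside the 4 mm tolerance.

**Bystanders:** the orange roll and the green bottle look unmoved in the last side view. The orange bottle was outside that crop, so I did not check it at the end, and no positions were measured.

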